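# Put the doming punches back on the clip rail in size order

## Robot

A 6-joint arm with a two-finger parallel gripper is mounted at the origin on the work surface. World frame = base frame: x ahead of the robot, y to its left, z up, the work surface at z = 0. Lengths are in mm, angles in rad, forces in N, time in s.
With the tool pointing down it reaches from about 400 to 825 mm from the base axis. Payload 7 kg.
Tool frame: the origin (TCP) lies at the very end of the fingers, on their centre line; the grasp point (between the pads) lies 19 mm behind it; z points along the fingers, y is the line along which they close (so a half turn about z gives the same grasp; the last joint's range is limited). The gripper opens to 88 mm and grips with 3 to 60 N. Pads are 19 mm wide; open, the fingers measure 130 mm over their backs; the gripper's body (78 mm by 193 mm) begins 47 mm behind the grasp point.
Start: joints at [1.521, 0.359, 0.012, 0, -1.224, -0.288], TCP at [223.711, 636.827, 226.561] pointing down, gripper open.
Joint ranges: [-3.07, 3.07], [-1.43, 2.12], [-1.02, 1.25], [-3.03, 1.67], [-3.05, -0], [-3.03, 3.03]. Speed limits (rad/s): [2.39, 2.39, 3.01, 3.14, 3.14, 3.14].

## Interface

Orientations are given as a unit quaternion [x, y, z, w].
In Python, from plant import bot gives the robot as it stands. Calls block until the motion is done:
- bot.move_ptp(position, orientation): joint-space move of the TCP to a pose.
- bot.line_to(position, velocity=150, ori=None): straight line of the TCP; ori=None keeps the orientation; velocity is the mean speed in mm/s.
- bot.move_joints(angles): joint-space move.
- bot.move_gripper(opening, force=None): finger opening in mm; force is the grip in N (None keeps the last); returns when the fingers have stopped.
- bot.pause(seconds).
- bot.solve_ik(position, orientation): joint angles nearest the present ones, or None.
- bot.read_state(): the state.
- bot.camera(name): name is "side" or "top"; returns the picture (384x512x3 uint8, red, green, blue); there is no depth.
- bot.get_calibration(name): a dict with "fx", "fy", "cx", "cy" (pixels), "distortion" ([k1, k2, p1, p2, k3] as OpenCV has them; the pictures are not rectified), "view" (4x4, takes a point from world to camera coordinates). Camera axes: x right, y up, looking along -z (the intrinsics and any distortion apply to the point x, -y, -z); pixel columns grow to the right and rows downward; lengths in mm; the calibration is good to about 2 mm. A picture is of the moment at which its call begins. get_calibration takes no time and is no camera call.
A pose or a line that the arm cannot do raises bot.Unreachable and nothing moves.
- bot.close_job(): hands the job in; it is judged then, once.
The state is a dict: "t": time; "joint_pos": joint angles; "qvel": joint speeds; "tau": joint torques, N m; "tcp_pos": TCP position; "eef_rot": TCP orientation; "contact_force": force on the tool from outside, world axes, zero at the start; "moment": the same for the moment, N m; "width": finger opening in mm; "finger_force": force on a finger pad.
Only numpy, scipy, OpenCV 4.12 (cv2) and the standard library are available. Lean on these libraries where they do the work, as an engineer would, in place of code of your own. Each camera call takes 0.05 s, during which the arm holds its last target. There are 200 camera calls.

## Task

Two steel doming punches are off their clip rail: one lies in the green V-rest, the other in the deep slot of the wooden block. First press the one from the V-rest fully home into its spring clips; then lift the other out of the block by its end, lay it in the emptied V-rest and let go, take it again by the middle and press it fully home too. All four punches must end in order of ball size, each in line with the others and with the balls on the same side, and nothing else on the bench may be disturbed.

Things in the scene. Friction and masses are not known exactly. Their poses are not given: they have to be found in the camera images.
- p18_mid (a point): steel doming punch, one of the two to be put back; it starts in the V-rest or in the block: round shank 12 mm thick, 120 mm long, a ball 18 mm across on one end, about 116 g. The point is on the shank's axis at its middle grip, near the balance point; x runs along the shank to the ball: plain end at x = -68 mm, ball from x = 51 mm
- p18_ball (a point): centre of the 18 mm ball, 60 mm from the punch's middle grip
- p26_mid (a point): steel doming punch, the other one to be put back; it starts in the block or in the V-rest: round shank 12 mm thick, 120 mm long, a ball 26 mm across on one end, about 140 g. The point is on the shank's axis at its middle grip, near the balance point; x runs along the shank to the ball: plain end at x = -68 mm, ball from x = 51 mm
- p26_ball (a point): centre of the 26 mm ball, 64 mm from the punch's middle grip
- p14_mid (a point): steel doming punch, already clicked home in place 1; leave it there: round shank 12 mm thick, 120 mm long, a ball 14 mm across on one end, about 110 g. The point is on the shank's axis at its middle grip, near the balance point; x runs along the shank to the ball: plain end at x = -68 mm, ball from x = 51 mm
- p14_ball (a point): centre of the 14 mm ball, 58 mm from the punch's middle grip
- p22_mid (a point): steel doming punch, already clicked home in place 3; leave it there: round shank 12 mm thick, 120 mm long, a ball 22 mm across on one end, about 126 g. The point is on the shank's axis at its middle grip, near the balance point; x runs along the shank to the ball: plain end at x = -68 mm, ball from x = 51 mm
- p22_ball (a point): centre of the 22 mm ball, 62 mm from the punch's middle grip
- rail: the clip rail, fixed: pale wooden board 135 x 260 x 10 mm, origin under its centre, with two black bars along the row (y), at x = +-24 to +-46 mm, tops 39 mm above the bench. Four places, 60 mm apart. The fingers go into the 48 mm gap between the bars, where only the board is below. x points to the side where the balls belong, y towards the smaller sizes
- clip1 (a point): home place 1 of the rail (smallest ball, 14 mm): where a punch's middle grip lies when it is clicked home, 45 mm above the bench; axes as the rail's
- clip2 (a point): home place 2 of the rail (for the 18 mm ball, empty): where a punch's middle grip lies when it is clicked home, 45 mm above the bench; axes as the rail's. Brass spring jaws on both bars, flared at the top (mouth 21 mm wide, 60 mm above the bench). A shank pressed straight down meets them 11 mm above home, needs 10 to 15 N, spreads them and snaps home onto the bars
- clip3 (a point): home place 3 of the rail (22 mm ball): where a punch's middle grip lies when it is clicked home, 45 mm above the bench; axes as the rail's
- clip4 (a point): home place 4 of the rail (for the 26 mm ball, empty): where a punch's middle grip lies when it is clicked home, 45 mm above the bench; axes as the rail's. Its jaws are as in place 2
- block (a point): middle of the slot of the light wooden block, on the axis of a shank in it, 45 mm above the bench; x along the slot. The block is 32 mm long in x and 60 mm wide; slot 15 mm wide, open upwards, floor 39 mm and top 59 mm above the bench: the shank's middle is out of reach, only its ends stick out (the neck from x = 16 mm to the ball at 51 mm, and the plain end)
- rest (a point): middle of the green V-rest, on the axis of a shank in it, 45 mm above the bench; x along the shank. Two V saddles 6 mm thick at x = +-20 mm, tops 51 mm above the bench, 28 mm wide; fingers fit into the 34 mm between them and outside them (neck: x = 23 to 51 mm), down to the fixed dark board (170 x 190 x 8 mm) that carries rest and block, 100 mm apart
- file_jar_c (a point): bystander: glass jar 56 mm across with needle files in it, 150 mm tall in all; point 35 mm up on its axis
- solder_plate_c (a point): bystander: round pale soldering plate on a foot, 160 mm across, 32 mm high; its centre
- flux_jar_c (a point): bystander: small green glass jar with white cap, 50 mm across, 60 mm high; its centre
- pliers_c (a point): bystander: pliers with blue handles lying flat, 145 mm long, 14 mm high; the centre of the pivot
- hammer_grip (a point): bystander: small hammer lying flat, 220 mm long; a point on its handle

How it is judged:
By the outcome, as a careful person would: the job done as asked, in the order asked, and still so for the second after the job is handed in, with the robot touching nothing.
It also fails if it takes over 72 s, if anything falls off the work surface, if the arm or the gripper's body presses on something with over 40 N, if the wrist force passes 120 N, or if a joint passes its speed limit or range.

## Working session

There is one attempt and no reset: what is moved stays moved. The work goes in short steps, each a Python script; the robot and the scene stay as the last script left them, time stands still between calls to the robot, and variables do not carry over. Pictures are saved under pics/ and viewed, at most 10 in all, crops included, and the job is handed in when it is done.

```bash
ls; mkdir -p pics
python3 - <<'E'
from plant import bot
import cv2
for n in("top","side"):
    c=bot.get_calibration(n); print(n,{k:(v if k!='view' else [[round(float(a),3) for a in r] for r in v]) for k,v in c.items()})
    im=bot.camera(n); cv2.imwrite(f"pics/{n}0.png",cv2.cvtColor(im,cv2.COLOR_RGB2BGR))
    cv2.imwrite(f"pics/{n}0x.png",cv2.resize(cv2.cvtColor(im,cv2.COLOR_RGB2BGR),(800,600),interpolation=cv2.INTER_CUBIC))
s=bot.read_state(); print(s)
E
```

```text
pics
top {'fx': 412.7768331584128, 'fy': 412.7768331584128, 'cx': 249.6051679861517, 'cy': 190.06932400514947, 'distortion': array([-0.15003893,  0.        ,  0.        ,  0.        ,  0.        ]), 'view': [[-0.007, -1.0, -0.015, 101.25], [0.994, -0.009, 0.109, -515.491], [-0.109, -0.014, 0.994, -1082.494], [0.0, 0.0, 0.0, 1.0]]}
side {'fx': 438.63953922001065, 'fy': 438.63953922001065, 'cx': 250.76069768785686, 'cy': 192.08677492083277, 'distortion': array([0.00261122, 0.        , 0.        , 0.        , 0.        ]), 'view': [[0.948, -0.319, -0.011, -466.322], [0.199, 0.564, 0.801, -221.455], [-0.25, -0.762, 0.598, -1033.669], [0.0, 0.0, 0.0, 1.0]]}
{'t': 0.1, 'joint_pos': array([ 1.52110622e+00,  3.59300562e-01,  1.11879333e-02, -2.97885344e-04,
       -1.22407551e+00, -2.88084279e-01]), 'qvel': array([-1.05998837e-03, -1.58625945e-03,  3.27403300e-03,  3.27731569e-05,
       -9.12126864e-04,  2.28211088e-03]), 'tau': array([-1.60851559e-03, -5.84160483e+01,  2.93749863e+01,  7.01547816e+00,
        1.01110016e-02, -5.69425492e-05]), 'tcp_pos': array([223.58286772, 636.46141456, 225.74409209]), 'eef_rot': array([ 9.85763651e-01, -1.68135423e-01, -5.62965388e-05,  7.07623450e-04]), 'contact_force': array([-0.27145182,  0.13317334,  0.17182736]), 'moment': array([-0.03012497,  0.03465082, -0.02146107]), 'finger_force': 0.0, 'width': 87.69147122120027}
```

View pics/top0x.png

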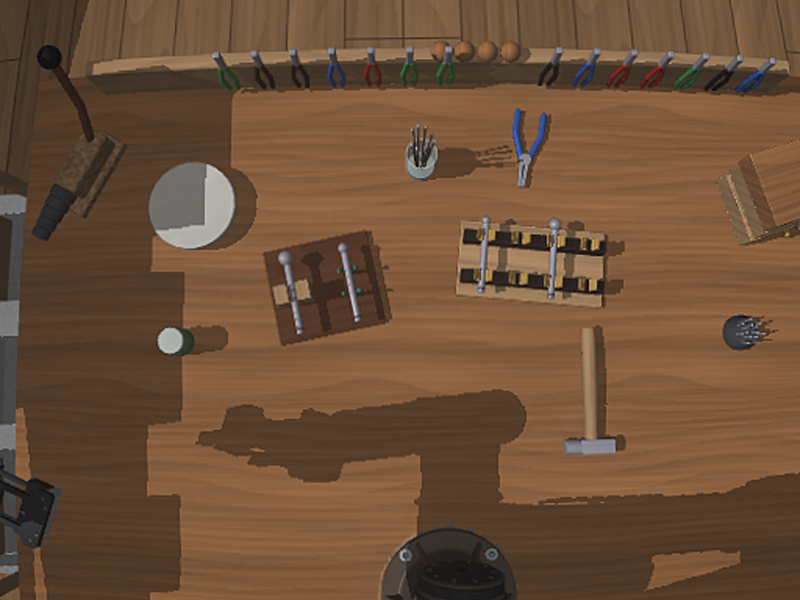

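View pics/side0x.png

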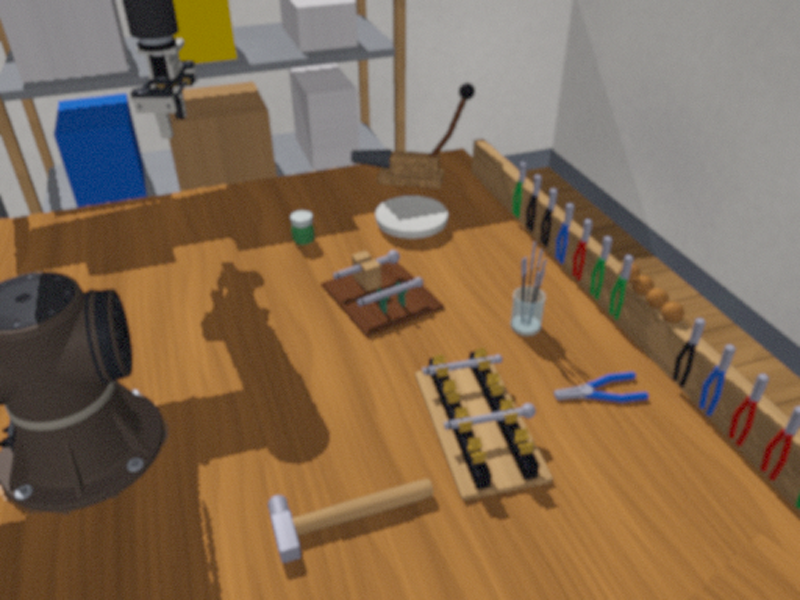

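Top view (800x600 scale): the V-rest punch is the small-ball one, p18, with its ball at (342,247) and plain end at (357,320). The block holds p26, ball at (285,258). On the rail, p14's ball is at (486,222) and p22's at (554,225). All the balls point up in the image (+x). The side view agrees.

```bash
cat > h.py <<'E'
import cv2, numpy as np
from plant import bot
from scipy.spatial.transform import Rotation as R
def ray(name,px):
    c=bot.get_calibration(name); V=np.array(c["view"])
    K=np.array([[c["fx"],0,c["cx"]],[0,c["fy"],c["cy"]],[0,0,1.]])
    u=cv2.undistortPoints(np.array(px,float).reshape(-1,1,2),K,np.array(c["distortion"]))[:,0]
    d=np.c_[u[:,0],-u[:,1],-np.ones(len(u))]@V[:3,:3]
    return -V[:3,:3].T@V[:3,3], d/np.linalg.norm(d,axis=1)[:,None]
def plane(name,px,z):
    o,d=ray(name,px); return o+d*((z-o[2])/d[:,2])[:,None]
def steel(im,box,vmin=95,smax=60):
    x0,y0,x1,y1=box; h=cv2.cvtColor(im[y0:y1,x0:x1],cv2.COLOR_RGB2HSV)
    m=((h[...,1]<smax)&(h[...,2]>vmin)).astype(np.uint8)
    n,l,s,_=cv2.connectedComponentsWithStats(m,connectivity=8)
    k=1+np.argmax(s[1:,4]); ys,xs=np.nonzero(l==k)
    return np.c_[xs+x0,ys+y0].astype(float)
def punch(name,im,box,d,z=45,**k):
    """axis of a lying punch: shank middle point and unit vector to the ball (ball assumed towards +x)"""
    P=plane(name,steel(im,box,**k),z)[:,:2]
    c=P.mean(0); a=np.linalg.svd(P-c)[2][0]; a*=np.sign(a[0])
    t=(P-c)@a; s=(P-c)@[-a[1],a[0]]
    f=(t<t.max()-d-4)&(t>t.min()+4)          # shank only for the axis
    q=P[f].mean(0); a=np.linalg.svd(P[f]-q)[2][0]; a*=np.sign(a[0])
    t=(P-q)@a; s=(P-q)@[-a[1],a[0]]
    w=np.ptp(s[t>t.max()-d])
    lo,hi=t.min()-1,t.max()+1
    return q+a*((lo+68)+(hi-51-d))/2, a, hi-lo, w, len(P)
E
cat > m.py <<'E'
from h import *
im=cv2.cvtColor(cv2.imread("pics/top0.png"),cv2.COLOR_BGR2RGB)
B={"p14":((302,132,320,194),14),"p22":((344,134,364,198),22),"p18":((210,148,236,212),18),"p26":((172,155,199,220),26)}
vis=im.copy()
for n,(b,d) in B.items():
    px=steel(im,b).astype(int); vis[px[:,1],px[:,0]]=(255,0,0)
    m,a,L,w,N=punch("top",im,b,d)
    print(n,m.round(1),a.round(3),round(np.degrees(np.arctan2(a[1],a[0])),1),"len",round(L,1),"exp",119+d,"ballw",round(w,1),N)
si=cv2.cvtColor(cv2.imread("pics/side0.png"),cv2.COLOR_BGR2RGB)
a=cv2.resize(np.hstack([im[125:225,165:395],]),None,fx=3.4,fy=3,interpolation=0);b=cv2.resize(vis[125:225,165:395],None,fx=3.4,fy=3,interpolation=0)
cv2.imwrite("pics/m.png",cv2.cvtColor(np.vstack([a,b]),cv2.COLOR_RGB2BGR))
E
python3 m.py
```

```text
p14 [589.4 -63. ] [ 0.994 -0.105] -6.0 len 131.0 exp 133 ballw 9.1 151
p22 [ 577.8 -182.7] [ 0.993 -0.116] -6.6 len 139.9 exp 141 ballw 17.0 180
p18 [541.3 166.8] [0.98 0.2 ] 11.5 len 137.3 exp 137 ballw 12.1 171
p26 [559.3 272.9] [0.979 0.204] 11.8 len 67.4 exp 145 ballw 17.5 104
```

View pics/m.png

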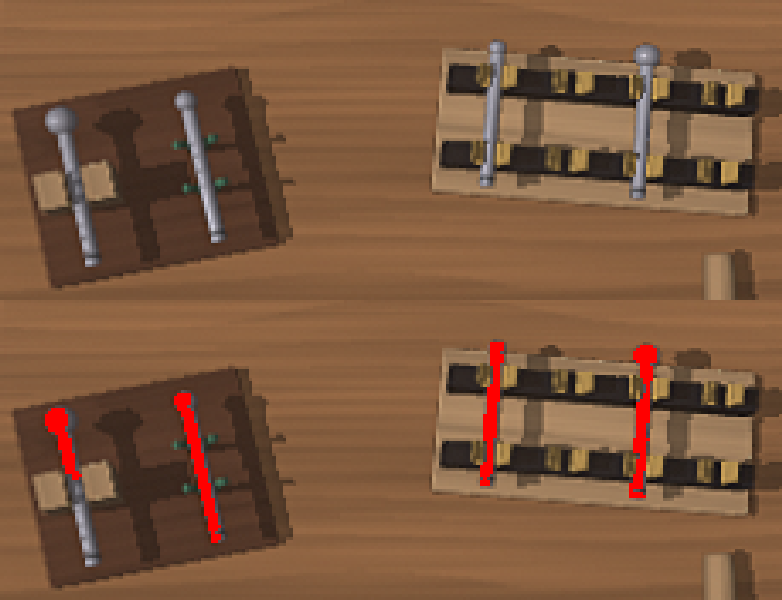

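Mask check: p14, p22 and p18 come out cleanly. The lengths match, and p14–p22 are 120.3 mm apart against 120 expected. p26 needs a lower brightness limit, since part of it is in shadow. I'll fix that and cross-check against the side view.

```bash
cat > m2.py <<'E'
from h import *
im=cv2.cvtColor(cv2.imread("pics/top0.png"),cv2.COLOR_BGR2RGB)
si=cv2.cvtColor(cv2.imread("pics/side0.png"),cv2.COLOR_BGR2RGB)
def sh(n,r):
    m,a,L,w,N=r; print(n,m.round(1),round(np.degrees(np.arctan2(a[1],a[0])),1),"len",round(L,1),"w",round(w,1),N)
for v in(60,75): sh(f"p26 top v{v}",punch("top",im,(172,155,199,220),26,vmin=v,smax=75))
for n,b,d in(("p14",(268,222,326,244),14),("p22",(281,253,347,279),22),("p18",(226,172,277,200),18),("p26",(208,158,258,183),26)):
    sh(n+" side",punch("side",si,b,d,vmin=100,smax=70))
h=cv2.cvtColor(im,cv2.COLOR_RGB2HSV)[150:220,165:250]
g=(h[...,0]>60)&(h[...,0]<95)&(h[...,1]>70)
ys,xs=np.nonzero(g); P=plane("top",np.c_[xs+165,ys+150],48)[:,:2]
print("green",len(P),P.mean(0).round(1)); u=np.array([.98,.2]); s=P@u
print(np.sort(s-s.mean()).round(0))
E
python3 m2.py
```

```text
p26 top v60 [522.  263.9] 11.9 len 148.3 w 24.9 287
p26 top v75 [521.9 264.3] 11.5 len 148.3 w 20.6 246
p14 side [592.3 -61.2] -5.1 len 134.8 w 16.3 213
p22 side [ 580.6 -180.9] -5.2 len 143.6 w 26.3 300
p18 side [544.2 167.6] 11.9 len 143.4 w 27.8 202
p26 side [566.  270.8] -44.8 len 40.9 w 52.7 84
green 22 [540.6 164.3]
[-20. -18. -18. -17. -17. -17. -16. -16. -15. -15. -15. -15. -14.  21.
  22.  23.  23.  24.  24.  24.  25.  26.]
```

Both views agree to 3 mm, and the rest–block spacing of 99 mm matches the 100 mm given. I'll use the averages and grip p18.

```bash
cat >> h.py <<'E'
def q(deg): f=np.radians(deg)/2; return [np.cos(f),np.sin(f),0,0]
def st(tag=""):
    s=bot.read_state(); p=s["tcp_pos"]; f=s["contact_force"]
    print(tag,"t",round(s["t"],2),"tcp",p.round(1),"F",f.round(1),"M",s["moment"].round(2),"w",round(s["width"],1),"ff",round(s["finger_force"],1)); return s
def snap(name,fn,box=None,k=1):
    im=bot.camera(name); b=cv2.cvtColor(im,cv2.COLOR_RGB2BGR); cv2.imwrite(f"pics/{fn}.png",b)
    if box: cv2.imwrite(f"pics/{fn}_c.png",cv2.resize(b[box[1]:box[3],box[0]:box[2]],None,fx=k,fy=k,interpolation=cv2.INTER_CUBIC))
    return im
REST=np.array([542.5,167.2]); YR=11.5; P26=np.array([523.3,264.9])
C2=np.array([585.0,-122.0]); C4=np.array([573.4,-241.7]); YC=-5.7
ax=lambda d: np.array([np.cos(np.radians(d)),np.sin(np.radians(d))])
E
python3 - <<'E'
from h import *
bot.move_gripper(40,8)
bot.move_ptp([*REST,100],q(YR)); st("above")
bot.line_to([*REST,26],120); st("down")
bot.move_gripper(4,6); st("soft")
E
```

```text
above t 3.14 tcp [542.7 168.  100.2] F [-0.7 -0.7 -0.6] M [-0.09 -0.02 -0.01] w 40.6 ff 0.0
down t 3.91 tcp [542.9 167.6  26.4] F [-0.6 -0.7  0.4] M [-0.08 -0.09 -0.03] w 40.4 ff 0.0
soft t 4.62 tcp [543.  165.2  26.6] F [  4.1 -10.6   4.7] M [-3.96 -1.61  0.09] w 11.9 ff 6.0
```

Run:
```python
from h import *
n=np.array([-ax(YR)[1],ax(YR)[0]])
t=REST.copy()
for i in range(3):
    f=st()["contact_force"][:2]@n
    if abs(f)<2: break
    t=t+n*f*0.23; bot.line_to([*t,26],30); bot.pause(.15)
print(t, t-REST)
bot.move_gripper(4,50); st("grip")
bot.line_to([*t,110],120); st("up")
snap("top","t1"); snap("side","s1")
```

```text
t 4.62 tcp [543.  165.2  26.6] F [  4.1 -10.6   4.7] M [-3.96 -1.61  0.09] w 11.9 ff 6.0
 t 5.03 tcp [543.3 164.7  26.4] F [-0.2 -1.9  5.8] M [-0.57  0.14  0.07] w 11.6 ff 6.0
[543.01395778 164.67381681] [ 0.51395778 -2.52618319]
grip t 5.24 tcp [543.3 164.7  26.4] F [-0.2 -1.3  6.6] M [-0.61  0.19  0.01] w 10.8 ff 50.0
up t 6.09 tcp [542.4 164.4 109.2] F [ 0.2  0.5 -1.5] M [-0.09  0.02 -0.  ] w 10.6 ff 50.0
```

Run:
```python
from h import *
c=C2+[0.5,-2.2]
bot.move_ptp([*c,115],q(YC)); bot.line_to([*c,62],120); bot.pause(.2); st("over clip2")
im=snap("top","t2",(285,120,395,210),6); snap("side","s2",(255,190,365,290),5)
```

```text
over clip2 t 8.11 tcp [ 586.2 -124.    63. ] F [ 0.  -0.3 -1.2] M [-0.03  0.01 -0.02] w 10.5 ff 50.0
```

View pics/t2_c.png

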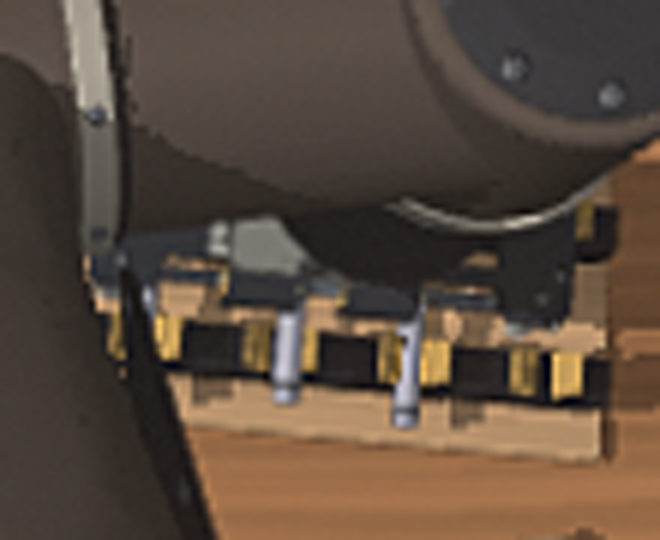

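View pics/s2_c.png

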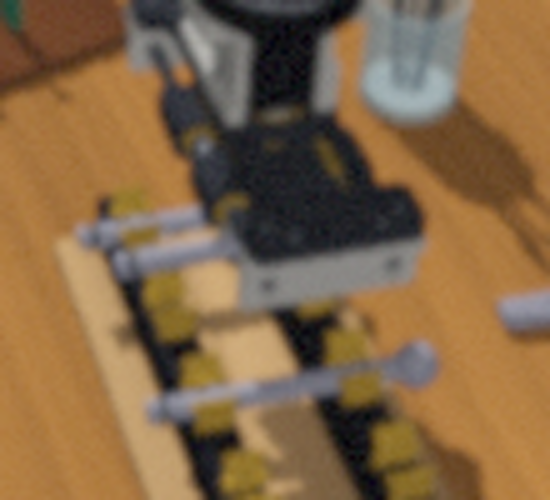

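Top view: over clip 2 the arm hides most of the punch. The held plain end shows at crop (287,395) and p22's at (405,420). The side view shows the held plain end at (118,265), just above the rail and parallel to its neighbours. I'll turn the visible shank parts into points and compare them.

```bash
cat > seg.py <<'E'
from h import *
def seg(im,box,z,name="top",vmin=120,smax=60):
    P=plane(name,steel(im,box,vmin,smax),z)[:,:2]; 
    return P
def end(P,a):   # plain end extreme along a, lateral mean
    n=np.array([-a[1],a[0]]); s=P@a; return round(s.min()-1,1), round((P@n).mean(),1), len(P)
E
python3 - <<'E'
from seg import *
im=cv2.cvtColor(cv2.imread("pics/t2.png"),cv2.COLOR_BGR2RGB)
im0=cv2.cvtColor(cv2.imread("pics/top0.png"),cv2.COLOR_BGR2RGB)
a=ax(YC); n=np.array([-a[1],a[0]])
tcp=np.array([586.2,-124.0])
print("tcp s,l",(tcp@a).round(1),(tcp@n).round(1))
print("held",end(seg(im,(328,172,337,190),82),a))
print("p22 now",end(seg(im,(347,176,358,194),45),a))
for nme,b in(("p14",(303,165,316,194)),("p22",(345,170,358,198))): print(nme,end(seg(im0,b,45),a))
# side
s=cv2.cvtColor(cv2.imread("pics/s2.png"),cv2.COLOR_BGR2RGB)
print("held side",end(seg(s,(275,236,303,248),82,"side",90),a))
print("p22 side",end(seg(s,(282,260,320,277),45,"side",90),a)); print("p14 side",end(seg(s,(268,228,296,241),45,"side",90),a))
E
```

```text
tcp s,l 595.6 -65.2
held (np.float64(534.6), np.float64(-63.1), 42)
p22 now (np.float64(533.8), np.float64(-124.1), 32)
p14 (np.float64(533.8), np.float64(-3.3), 46)
p22 (np.float64(533.8), np.float64(-123.4), 48)
held side (np.float64(525.3), np.float64(-62.0), 159)
p22 side (np.float64(527.3), np.float64(-123.4), 166)
p14 side (np.float64(527.5), np.float64(-8.0), 148)
```

The calibration offset is the same here as at the rest (+2 mm laterally). The punch is within 0.5 mm of place 2 laterally and 1 mm along, so I'll press.

Run:
```python
from h import *
c=C2+[0.5,-2.2]+np.array([-.3,-.3])
bot.line_to([*c,38],60); st("before jaws")
for z in(33,30,27,25):
    bot.line_to([*c,z],40); s=st(z)
    if s["contact_force"][2]>45: break
```

```text
before jaws t 8.76 tcp [ 584.7 -124.5   37.2] F [-0.6  0.1 -0.7] M [0.22 0.25 0.05] w 10.5 ff 50.0
33 t 9.03 tcp [ 585.6 -124.5   33.1] F [ 0.7  0.1 -0.9] M [ 0.06 -0.46  0.09] w 10.5 ff 50.0
30 t 9.28 tcp [ 585.7 -124.5   29.9] F [ 2.6  0.5 -1.2] M [-0.03 -0.99  0.09] w 10.7 ff 50.0
27 t 9.53 tcp [ 585.  -124.5   26.7] F [ 1.6  0.5 -1.6] M [ 0.17 -0.39 -0.01] w 10.4 ff 50.0
25 t 9.78 tcp [ 585.  -124.5   26.5] F [-4.7  3.  13.9] M [0.98 1.72 0.02] w 10.6 ff 50.0
```

Run:
```python
from h import *
c=C2+[0.5,-2.2]+np.array([-.3,-.3])
bot.line_to([*c,23.5],40); s=st("press")
bot.line_to([*c,26],40)
bot.move_gripper(32,8); st("open")
bot.line_to([*c,120],150)
bot.move_ptp([*(REST+[0.5,-2.5]),130],q(YR)); st("away")
im=snap("top","t3",(290,125,395,205),5); si=snap("side","s3",(255,190,365,290),5)
cv2.imwrite("pics/both3.png",np.hstack([cv2.resize(cv2.imread("pics/t3_c.png"),(400,400)),cv2.resize(cv2.imread("pics/s3_c.png"),(400,400))]))
for n,b,d in(("p14",(302,132,320,194),14),("p22",(344,134,364,198),22),("p18",(322,132,342,196),18)):
    m,a,L,w,N=punch("top",im,b,d); print(n,m.round(1),round(np.degrees(np.arctan2(a[1],a[0])),1),round(L,1),N)
```

```text
press t 10.03 tcp [ 585.1 -124.5   26.3] F [-9.1  4.2 26.8] M [1.55 3.25 0.04] w 10.7 ff 50.0
open t 10.9 tcp [ 585.2 -124.5   25.9] F [ 0.6  0.1 -0.6] M [ 0.02 -0.02 -0.02] w 32.2 ff 0.0
away t 12.8 tcp [543.  163.9 129.6] F [-0.6  0.1 -0.7] M [-0.11 -0.04 -0.01] w 32.0 ff 0.0
p14 [596.  -64.6] -5.4 122.0 113
p22 [ 583.3 -184.9] -5.6 128.5 134
p18 [ 584.  -123.9] -6.2 136.4 141
```

View pics/both3.png

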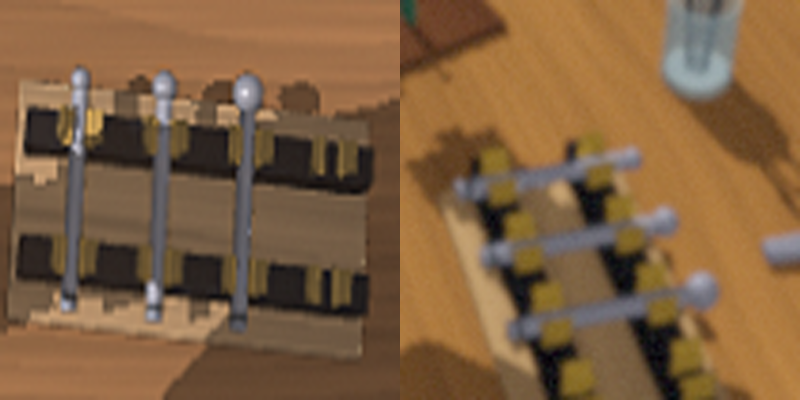

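p18 is home in place 2. Both views show it level and in line with p14 and p22. Next is p26, gripped by its neck at x = +37.

Run:
```python
from h import *
a=ax(YR); n=np.array([-a[1],a[0]])
t=np.array([523.5,262.5])+37*a
bot.move_ptp([*t,115],q(YR)); bot.line_to([*t,26],120); st("down")
bot.move_gripper(4,6)
for i in range(3):
    f=st()["contact_force"][:2]@n
    if abs(f)<2: break
    t=t+n*f*0.23; bot.line_to([*t,26],30); bot.pause(.15)
bot.move_gripper(4,60); st("grip"); print("t",t)
bot.line_to([*t,36],30); st("lift10")
bot.line_to([*t,76],60); s=st("up")
bot.line_to([*t,100],60); bot.pause(.2); st("up")
im=snap("top","t4",(160,130,270,220),4); snap("side","s4",(195,125,305,215),4)
cv2.imwrite("pics/both4.png",np.vstack([cv2.imread("pics/t4_c.png")[:290],cv2.imread("pics/s4_c.png")[:300]]))
```

```text
down t 14.3 tcp [560.3 270.   26.8] F [0.1 0.3 0.4] M [-0.01  0.03  0.02] w 31.8 ff 0.0
 t 14.78 tcp [560.  270.1  26.3] F [0.3 0.7 1.1] M [ 0.12 -0.04 -0.02] w 11.7 ff 6.0
grip t 14.99 tcp [560.  270.1  26.2] F [0.6 0.6 2.4] M [ 0.1  -0.01  0.04] w 10.3 ff 60.0
t [559.75721407 269.87661357]
lift10 t 15.47 tcp [559.7 269.8  36.1] F [-0.7  0.3 -1.9] M [-0.07 -0.09 -0.05] w 10.7 ff 60.0
up t 16.29 tcp [559.6 269.7  75.8] F [ 0.1 -1.  -1.5] M [-0.05 -0.07  0.01] w 10.4 ff 60.0
up t 17.04 tcp [559.5 269.7  99.6] F [ 0.1 -0.2 -1.1] M [-0.08 -0.05  0.05] w 10.4 ff 60.0
```

View pics/both4.png

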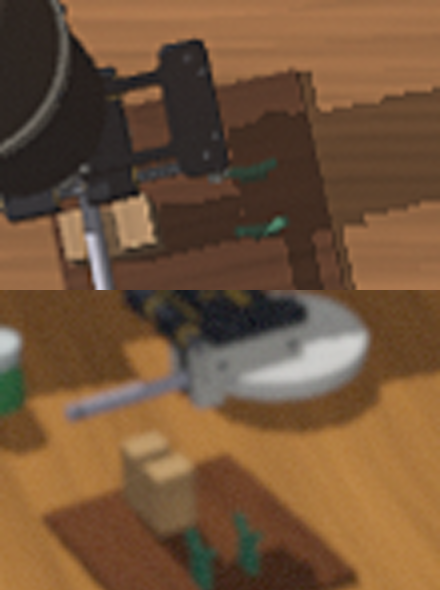

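p26 is held level and clear of the block. The side picture shows the shank running from (72,410) to (190,380) and the saddles empty. Next I'll lay it in the V-rest.

Run:
```python
from h import *
a=ax(YR)
t=np.array([543.0,164.7])+37*a
bot.line_to([*t,100],150); bot.line_to([*t,36],80); bot.pause(.1); st("36")
for z in(32,30,28,27,26.3):
    bot.line_to([*t,z],30); s=st(z)
    if s["contact_force"][2]>6: break
bot.move_gripper(14,3); st("soft"); bot.move_gripper(32); st("open")
bot.line_to([*t,110],120)
m=t-110*a; bot.move_ptp([*(np.array([523.,262])+[0,60]),150],q(YR)); st("away")
im=snap("top","t5",(200,140,250,220),5); snap("side","s5",(195,145,285,215),5)
cv2.imwrite("pics/both5.png",np.hstack([cv2.resize(cv2.imread("pics/t5_c.png"),(250,400)),cv2.resize(cv2.imread("pics/s5_c.png"),(500,400))]))
for v in(60,75,95):
    m,b,L,w,N=punch("top",im,(210,148,236,216),26,vmin=v,smax=75); print(v,m.round(1),round(np.degrees(np.arctan2(b[1],b[0])),1),round(L,1),round(w,1),N)
```

```text
36 t 19.01 tcp [579.4 172.2  36.5] F [ 1.  -1.2 -1.3] M [-0.03 -0.07 -0.06] w 10.8 ff 60.0
32 t 19.29 tcp [579.1 172.   31.9] F [ 0.8  0.  -1.7] M [-0.09 -0.06  0.03] w 9.7 ff 60.0
30 t 19.54 tcp [579.1 172.   29.9] F [-0.1 -0.3 -2.5] M [-0.05 -0.08 -0.06] w 10.4 ff 60.0
28 t 19.79 tcp [579.1 172.   27.8] F [ 0.4 -0.  -1.7] M [-0.05 -0.   -0.07] w 10.2 ff 60.0
27 t 20.04 tcp [579.3 172.1  27. ] F [-0.8  0.9 -0.8] M [-0.08 -0.04  0.05] w 10.2 ff 60.0
26.3 t 20.29 tcp [579.4 172.1  26.5] F [-0.8 -0.7  0.9] M [-0.07  0.1   0.05] w 10.2 ff 60.0
soft t 20.6 tcp [579.3 172.1  26.3] F [ 0.3 -0.4 -1. ] M [-0.09 -0.03 -0.  ] w 14.0 ff 0.0
open t 21.18 tcp [579.3 172.1  26.3] F [0.2 0.3 0.4] M [-0.09 -0.06  0.02] w 31.7 ff 0.0
away t 22.73 tcp [522.3 322.4 149.2] F [ 0.1 -0.4  0.4] M [-0.14 -0.06  0.06] w 32.3 ff 0.0
60 [541.1 164.8] 11.2 146.4 25.3 283
75 [541.  165.6] 11.4 146.4 24.8 248
95 [581.7 182.2] -79.0 22.0 41.2 82
```

View pics/both5.png

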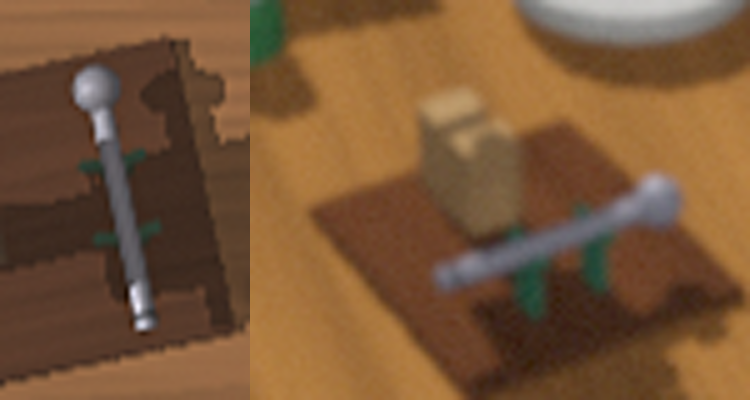

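p26 lies seated in both saddles, with its mid at (541,165) in the top view, the same spot p18 had. I'll regrip it by the middle and go over place 4.

Run:
```python
from seg import *
a=ax(YR); n=np.array([-a[1],a[0]])
t=np.array([542.5,164.6])
bot.move_ptp([*t,110],q(YR)); bot.line_to([*t,26],120)
bot.move_gripper(4,6)
for i in range(3):
    f=st()["contact_force"][:2]@n
    if abs(f)<2: break
    t=t+n*f*0.23; bot.line_to([*t,26],30); bot.pause(.15)
bot.move_gripper(4,50); st("grip")
bot.line_to([*t,110],120); st("up")
c=np.array([573.3,-244.1])
bot.move_ptp([*c,120],q(YC)); bot.line_to([*c,62],120); bot.pause(.2); s=st("over clip4")
im=snap("top","t6",(305,120,415,210),4); si=snap("side","s6",(265,205,375,305),4)
cv2.imwrite("pics/both6.png",np.hstack([cv2.resize(cv2.imread("pics/t6_c.png"),(400,400)),cv2.resize(cv2.imread("pics/s6_c.png"),(400,400))]))
A=ax(YC); N=np.array([-A[1],A[0]]); p=s["tcp_pos"][:2]; print("tcp",(p@A).round(1),(p@N).round(1))
```

```text
t 24.84 tcp [542.8 164.7  26.5] F [-1.4 -0.4  2.9] M [-0.21  0.12  0.01] w 12.0 ff 6.0
grip t 25.06 tcp [542.8 164.6  26.4] F [-1.6 -0.8  5.9] M [-0.38  0.15  0.01] w 10.7 ff 50.0
up t 25.91 tcp [541.9 164.3 109.2] F [ 0.1 -0.8 -2.1] M [-0.05  0.04 -0.04] w 10.6 ff 50.0
over clip4 t 28.26 tcp [ 574.  -244.2   63. ] F [-0.3  0.4 -1.7] M [-0.03  0.02  0.03] w 10.7 ff 50.0
tcp 595.4 -185.9
```

View pics/both6.png

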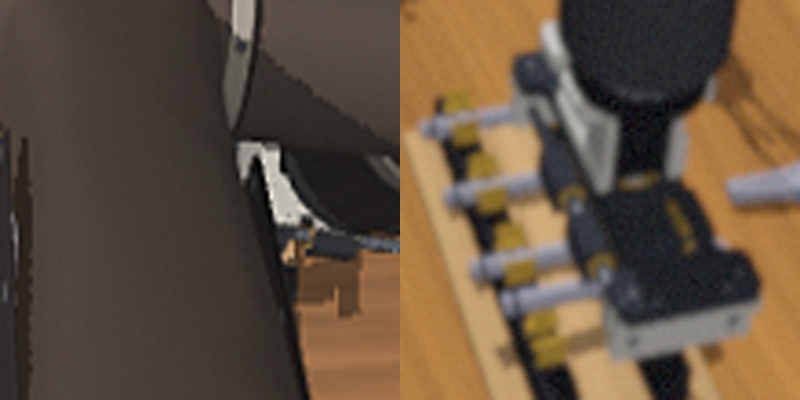

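Run:
```python
from seg import *
A=ax(YC); N=np.array([-A[1],A[0]])
for f,b in(("s2",(275,236,303,248)),("s6",(291,274,319,287))):
    s=cv2.cvtColor(cv2.imread(f"pics/{f}.png"),cv2.COLOR_BGR2RGB)
    P=seg(s,b,82,"side",90); e=P@A; m=e<e.min()+35; print(f,e.min().round(1),(P[m]@N).mean().round(1),m.sum(), np.ptp(P[m]@N).round(1))
print("tcp lateral clip2 -65.2 / now -185.9; want 120 apart from final clip2", (np.array([585.1,-124.5])@N).round(1))
```

```text
s2 526.3 -61.2 95 32.0
s6 527.0 -184.6 96 19.3
tcp lateral clip2 -65.2 / now -185.9; want 120 apart from final clip2 -65.8
```

Spacing and along-axis position match place 2, so I'll press.

Run:
```python
from h import *
c=np.array([573.2,-244.1])
bot.line_to([*c,39],60); st("before jaws")
for z in(35,32,29,26,24.5,23):
    bot.line_to([*c,z],40); s=st(z); f=s["contact_force"]
    if f[2]>28 or np.hypot(*f[:2])>15: break
```

```text
before jaws t 28.89 tcp [ 572.8 -243.9   38.4] F [ 0.1 -0.  -1.5] M [-0.07  0.01  0.02] w 10.3 ff 50.0
35 t 29.14 tcp [ 574.  -244.2   35.4] F [1.5 1.2 0.1] M [ 0.29 -0.52 -0.03] w 10.5 ff 50.0
32 t 29.39 tcp [ 574.1 -244.2   32.5] F [2.  0.8 2.4] M [ 0.25 -0.8   0.01] w 10.7 ff 50.0
29 t 29.64 tcp [ 573.6 -244.    28.6] F [ 3.8  1.4 -3.8] M [ 0.15 -1.5   0.02] w 10.7 ff 50.0
26 t 29.89 tcp [ 573.5 -244.1   26.5] F [1.5 1.3 5.6] M [ 0.73 -0.38 -0.04] w 10.3 ff 50.0
24.5 t 30.14 tcp [ 573.5 -244.1   26.4] F [-2.7  4.8 15.9] M [ 1.57  1.04 -0.04] w 10.3 ff 50.0
23 t 30.39 tcp [ 573.5 -244.2   26.2] F [-6.7  6.  26.8] M [ 2.38  2.45 -0.08] w 10.9 ff 50.0
```

Run:
```python
from h import *
c=np.array([573.2,-244.1])
bot.line_to([*c,26],40); bot.move_gripper(32,8); st("open")
bot.line_to([*c,130],150)
bot.move_ptp([560,120,200],q(0)); bot.move_ptp([430,330,220],q(0)); st("away")
im=snap("top","t7",(290,125,400,210),5); si=snap("side","s7",(255,195,365,305),5)
cv2.imwrite("pics/both7.png",np.hstack([cv2.resize(cv2.imread("pics/t7_c.png"),(400,310)),cv2.resize(cv2.imread("pics/s7_c.png"),(400,310))]))
for n,b,d in(("p14",(302,132,320,194),14),("p18",(322,132,342,196),18),("p22",(344,134,364,198),22),("p26",(365,134,387,202),26)):
    m,a,L,w,N=punch("top",im,b,d,vmin=75); print(n,m.round(1),round(np.degrees(np.arctan2(a[1],a[0])),1),round(L,1),N)
```

```text
open t 31.26 tcp [ 573.1 -244.1   25.9] F [-0.  -1.2 -0.4] M [-0.07 -0.   -0.01] w 31.9 ff 0.0
away t 34.46 tcp [430.5 329.1 219.8] F [-0.1 -0.3  0.5] M [-0.1  -0.07  0.04] w 31.8 ff 0.0
p14 [590.5 -63.4] -6.0 133.2 175
p18 [ 588.4 -123.7] -5.6 127.6 177
p22 [ 582.1 -183.6] -5.6 131.2 194
p26 [ 575.8 -243.4] -6.1 134.5 216
```

View pics/both7.png

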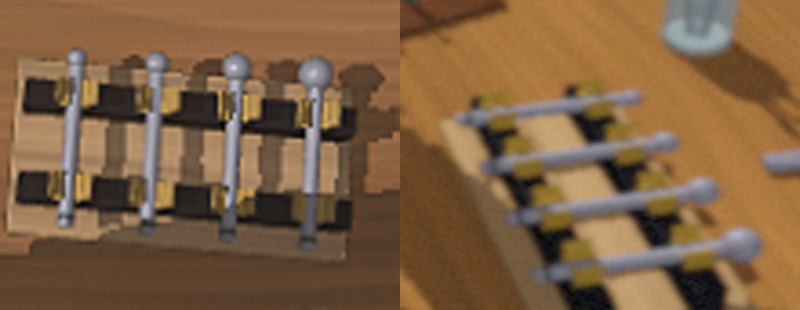

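Final view: all four punches sit level in order 14/18/22/26, with the balls on the same side. Counted from the ball ends, their mids lie on one line within about 1 mm. The spacing is 60 mm.

```bash
python3 -c "
from plant import bot
print(bot.close_job())"
```

```text
the job is handed in; nothing more can be done
None
```

The job is handed in: p18 was pressed home in place 2, then p26 was lifted from the block, laid in the V-rest, regripped and pressed home in place 4, and the last pictures show all four in order, balls on the same side and in line within about 1 mm (34 s on the robot's clock).

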